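Unload the screw-cassette dock and sort by weight

ROBOT

A 6-joint arm with a two-finger parallel gripper is mounted at the origin on the work surface. World frame = base frame: x ahead of the robot, y to its left, z up, the work surface at z = 0. Lengths are in m, angles in degrees, forces in N, time in s.
With the tool pointing down it reaches from about 0.275 to 0.875 m from the base axis. Payload 12.5 kg.
Tool frame: the origin (TCP) lies midway between the tips of the shut fingers; the grasp point (between the pads) lies 19 mm behind it; z points along the fingers, x is the direction in which the jaws open and shut, and the axes are right-handed (so a half turn about z gives the same grasp; the last joint's range is limited). The gripper opens to 85 mm and grips with 20 to 120 N. Pads are 22 mm wide; open, the fingers measure 114 mm over their backs; the gripper's body (76 mm by 85 mm) begins 54 mm behind the grasp point. The pads swing forward as they close: fully open they stand 13 mm farther back than shut.
Start: joints at [-80.535, 20.094, 94.641, -0, 65.266, -4.847], TCP at [0.136, -0.533, 0.231] pointing down, gripper open.
Joint ranges: [-157.81, 157.81], [-45, 120.19], [0.68, 151.7], [-89.99, 269.99], [4.06, 180], [-164.3, 164.3]. Speed limits (degrees/s): [127.2, 127.2, 159.86, 180, 180, 180].

INTERFACE

Orientations are given as a 3x3 rotation matrix whose columns are the frame's x, y, z axes.
In Python, from workcell import r gives the robot as it stands. The module is installed in compiled form; this text tells all that it offers. Calls block until the motion is done:
- r.movep(position, orientation): joint-space move of the TCP to a pose.
- r.move_linear(position, max_speed=0.15, rot=None, force_limit=None): straight line of the TCP; rot=None keeps the orientation; max_speed is the mean speed in m/s. With force_limit (N) it stops when the force on the tool has changed by that much, and returns True; else False.
- r.move_joints(angles): joint-space move.
- r.open_gripper() and r.clamp(effort=None): open the fingers fully, or close them until they stop; effort is the grip in N (None keeps the last).
- r.hold(seconds).
- r.solve_ik(position, orientation): joint angles nearest the present ones, or None.
- r.get_state(): the state.
- r.grab_frame(name): name is "scene" or "side" or "wrist"; returns a dict with "pixels" (400x640x3 uint8, red, green, blue), "vertical_fov" (degrees; the focal length in pixels is half the picture's height over the tangent of half this angle, whatever the lens; pixels are square), "cx", "cy" (the principal point, pixels), "R" (3x3) and "t" (3): a world point X has camera coordinates R X + t. Camera axes: x right, y down, z forward; pixel columns grow to the right and rows downward; lengths in m; the calibration is good to about 2 mm. A picture is of the moment at which its call begins. There is no depth.
A pose or a line that the arm cannot do raises r.Unreachable and nothing moves.
- r.sign_off(): hands the job in, once; it reports no verdict.
The state is a dict: "clock": time; "joint_pos": joint angles; "qvel": joint speeds; "effort": joint torques, N m; "eef_pos": TCP position; "eef_rot": TCP orientation; "wrist_force": force on the tool from outside, world axes, zero at the start; "wrist_torque": the same for the moment, N m; "finger_gap": opening from 0.0 (shut) to 1.0 (fully open).
Only numpy, scipy, OpenCV 4.12 (cv2) and the standard library are available. Lean on these libraries where they do the work, as an engineer would, in place of code of your own. Each camera call takes 0.05 s, during which the arm holds its last target. There are 200 camera calls.

TASK

Take every screw cassette out of the push-to-release dock: press each one in until it lets go and springs up, then lift it out and feel how heavy it is. Stand those of more than 400 g upright in the stock tray (the one without grip ears) and the lighter ones upright in the refill tray (the one with grip ears), side by side on the tray floor, and leave the other things on the bench alone.

Things in the scene. Friction and masses are not known exactly. Their poses are not given: they have to be found in the camera images.
- dock: The push-to-release dock: a blue steel block 332 mm long (its own x) x 76 mm wide (y) x 110 mm high, fixed to the bench, with four rectangular wells in a row along its x, open at the top. Origin: centre of its underside; z up.
- well_1 (a point): Centre of the mouth of well 1, level with the dock's top face (110 mm above the bench). The mouth measures 68 mm along the dock's x and 52 mm along its y; the walls are 12 mm thick. Wells are 80 mm apart. A well may be empty.
- well_2 (a point): Centre of the mouth of well 2, level with the dock's top face (110 mm above the bench). The mouth measures 68 mm along the dock's x and 52 mm along its y; the walls are 12 mm thick. Wells are 80 mm apart. A well may be empty.
- well_3 (a point): Centre of the mouth of well 3, level with the dock's top face (110 mm above the bench). The mouth measures 68 mm along the dock's x and 52 mm along its y; the walls are 12 mm thick. Wells are 80 mm apart. A well may be empty.
- well_4 (a point): Centre of the mouth of well 4, level with the dock's top face (110 mm above the bench). The mouth measures 68 mm along the dock's x and 52 mm along its y; the walls are 12 mm thick. Wells are 80 mm apart. A well may be empty.
- carriage_1 (a joint): Height of the sprung carriage that forms the floor of well 1, in m: 0 = latched (its cassette's top is flush with the dock's top face); pressed in it goes down to a stop at -0.008 and lets go at about -0.006; when the pressure is then taken off, it springs up to 0.050 (within about a second), raising a cassette so that its top 50 mm stand above the dock. It stays up and does not latch again. Pressing takes 4 to 12 N on the cassette's top.
- carriage_2 (a joint): Height of the sprung carriage that forms the floor of well 2, in m: 0 = latched (its cassette's top is flush with the dock's top face); pressed in it goes down to a stop at -0.008 and lets go at about -0.006; when the pressure is then taken off, it springs up to 0.050 (within about a second), raising a cassette so that its top 50 mm stand above the dock. It stays up and does not latch again. Pressing takes 4 to 12 N on the cassette's top.
- carriage_3 (a joint): Height of the sprung carriage that forms the floor of well 3, in m: 0 = latched (its cassette's top is flush with the dock's top face); pressed in it goes down to a stop at -0.008 and lets go at about -0.006; when the pressure is then taken off, it springs up to 0.050 (within about a second), raising a cassette so that its top 50 mm stand above the dock. It stays up and does not latch again. Pressing takes 4 to 12 N on the cassette's top.
- carriage_4 (a joint): Height of the sprung carriage that forms the floor of well 4, in m: 0 = latched (its cassette's top is flush with the dock's top face); pressed in it goes down to a stop at -0.008 and lets go at about -0.006; when the pressure is then taken off, it springs up to 0.050 (within about a second), raising a cassette so that its top 50 mm stand above the dock. It stays up and does not latch again. Pressing takes 4 to 12 N on the cassette's top.
- cassette_1_centre (a point): Centre of cassette 1, a closed upright plastic box of screws, grey with a white cap: 64 mm (its x) x 48 mm (its y) x 90 mm high, plain upright faces; this point is 45 mm above its underside, z up. Starts in well 1 with its x along the dock's x (absent in some starts). Weighs between about 160 and 680 g; all look the same, only lifting tells.
- cassette_2_centre (a point): Centre of cassette 2, a closed upright plastic box of screws, grey with a white cap: 64 mm (its x) x 48 mm (its y) x 90 mm high, plain upright faces; this point is 45 mm above its underside, z up. Starts in well 2 with its x along the dock's x (absent in some starts). Weighs between about 160 and 680 g; all look the same, only lifting tells.
- cassette_3_centre (a point): Centre of cassette 3, a closed upright plastic box of screws, grey with a white cap: 64 mm (its x) x 48 mm (its y) x 90 mm high, plain upright faces; this point is 45 mm above its underside, z up. Starts in well 3 with its x along the dock's x (absent in some starts). Weighs between about 160 and 680 g; all look the same, only lifting tells.
- cassette_4_centre (a point): Centre of cassette 4, a closed upright plastic box of screws, grey with a white cap: 64 mm (its x) x 48 mm (its y) x 90 mm high, plain upright faces; this point is 45 mm above its underside, z up. Starts in well 4 with its x along the dock's x (absent in some starts). Weighs between about 160 and 680 g; all look the same, only lifting tells.
- stock_tray: The stock tray: shallow open grey plastic tray with no grip ears, 180 x 180 mm outside, 170 x 170 mm inside, rim 40 mm above the bench, walls and floor 5 mm thick. Loose (0.9 kg). Origin: centre of its underside; x and y along its sides. On the robot's left or right.
- refill_tray: The refill tray: the same tray as the stock tray (180 x 180 mm outside, 170 x 170 mm inside, rim 40 mm high, 5 mm walls and floor, 0.9 kg, loose, origin at the centre of its underside) but with a flat grip ear, 100 mm wide and 29 mm long, sticking out at rim height at both its x ends. On the other side of the dock.
- bearing_block_mid (a point): Bystander, leave alone: a blue pillow-block bearing, 130 x 40 x 80 mm; this point is 30 mm up.
- pipe_tee_mid (a point): Bystander, leave alone: a grey metal pipe tee, 110 mm long, lying; this point is its centre.
- thread_jar_mid (a point): Bystander, leave alone: a jar, 66 mm across, 90 mm high; this point is half-way up.
- angle_bracket_mid (a point): Bystander, leave alone: an aluminium angle bracket, 100 x 50 x 75 mm; this point is 20 mm up.

How it is judged (in metres and radians):
At the end, for the whole second after the job is handed in: Every cassette present stands upright (within 0.15 rad), at rest on a tray floor: over 400 g in the stock tray, lighter in the refill tray (by its resting force: at least 3.3 N in stock, at most 4.6 N in refill, so about 340 to 470 g may go in either). Both trays lie flat (angle between each of cassette_1_centre, cassette_2_centre, cassette_3_centre, cassette_4_centre's own z axis and vertical below 0.15 rad and linear speed of each of cassette_1, cassette_2, cassette_3, cassette_4, stock_tray, refill_tray below 0.03 m/s and ((x of cassette_1_centre in the frame of stock_tray between -0.07 and 0.07 m and y of cassette_1_centre in the frame of stock_tray between -0.07 and 0.07 m and z of cassette_1_centre in the frame of stock_tray between 0.035 and 0.065 m and contact force between cassette_1 and stock_tray above 3.3 N) or (x of cassette_1_centre in the frame of refill_tray between -0.07 and 0.07 m and y of cassette_1_centre in the frame of refill_tray between -0.07 and 0.07 m and z of cassette_1_centre in the frame of refill_tray between 0.035 and 0.065 m and contact force between cassette_1 and refill_tray between 0.5 and 4.6 N)) and ((x of cassette_2_centre in the frame of stock_tray between -0.07 and 0.07 m and y of cassette_2_centre in the frame of stock_tray between -0.07 and 0.07 m and z of cassette_2_centre in the frame of stock_tray between 0.035 and 0.065 m and contact force between cassette_2 and stock_tray above 3.3 N) or (x of cassette_2_centre in the frame of refill_tray between -0.07 and 0.07 m and y of cassette_2_centre in the frame of refill_tray between -0.07 and 0.07 m and z of cassette_2_centre in the frame of refill_tray between 0.035 and 0.065 m and contact force between cassette_2 and refill_tray between 0.5 and 4.6 N)) and ((x of cassette_3_centre in the frame of stock_tray between -0.07 and 0.07 m and y of cassette_3_centre in the frame of stock_tray between -0.07 and 0.07 m and z of cassette_3_centre in the frame of stock_tray between 0.035 and 0.065 m and contact force between cassette_3 and stock_tray above 3.3 N) or (x of cassette_3_centre in the frame of refill_tray between -0.07 and 0.07 m and y of cassette_3_centre in the frame of refill_tray between -0.07 and 0.07 m and z of cassette_3_centre in the frame of refill_tray between 0.035 and 0.065 m and contact force between cassette_3 and refill_tray between 0.5 and 4.6 N)) and ((x of cassette_4_centre in the frame of stock_tray between -0.07 and 0.07 m and y of cassette_4_centre in the frame of stock_tray between -0.07 and 0.07 m and z of cassette_4_centre in the frame of stock_tray between 0.035 and 0.065 m and contact force between cassette_4 and stock_tray above 3.3 N) or (x of cassette_4_centre in the frame of refill_tray between -0.07 and 0.07 m and y of cassette_4_centre in the frame of refill_tray between -0.07 and 0.07 m and z of cassette_4_centre in the frame of refill_tray between 0.035 and 0.065 m and contact force between cassette_4 and refill_tray between 0.5 and 4.6 N)) and angle between each of stock_tray, refill_tray's own z axis and vertical below 0.1 rad); the robot touches nothing.
It fails at once if a bystander is shifted more than 60 mm (distance of any of bearing_block_mid, pipe_tee_mid, thread_jar_mid, angle_bracket_mid from where it was at the start of the episode above 0.06 m).
Of cassette_1, cassette_2, cassette_3, cassette_4 only 3 to 4 are there at a start; the rules pass over those that are not, and their reading is None.
At some moment in a run one of stock_tray, refill_tray may be knocked a few centimetres aside while the robot is not near it.
It also fails if it takes over 208 s, if anything falls off the work surface, if the arm or the gripper's body presses on something with over 40 N, if the wrist force passes 120 N, or if a joint passes its speed limit or range.

## Working session

There is one attempt and no reset: what is moved stays moved. The work goes in short steps, each a Python script; the robot and the scene stay as the last script left them, time stands still between calls to the robot, and variables do not carry over. Pictures are saved under pics/ and viewed, about 12 in all and at most 16, crops included, and the job is handed in when it is done.

```bash
mkdir -p pics
cat > h.py <<'E'
import numpy as np, cv2
from workcell import r
def snap(cam,name=None):
    f=r.grab_frame(cam)
    if name: cv2.imwrite('pics/'+name,f['pixels'][:,:,::-1])
    return f
def foc(f): return 200/np.tan(np.radians(f['vertical_fov'])/2)
def ray(f,u,v,z):
    R=np.array(f['R']);t=np.array(f['t']);F=foc(f)
    d=R.T@np.array([(u-f['cx'])/F,(v-f['cy'])/F,1]);c=-R.T@t
    return c+d*(z-c[2])/d[2]
def proj(f,X):
    p=np.array(f['R'])@np.array(X)+np.array(f['t']);F=foc(f)
    return np.array([f['cx']+F*p[0]/p[2],f['cy']+F*p[1]/p[2]])
def down(a): # tool x along world angle a (deg), z down
    c,s=np.cos(np.radians(a)),np.sin(np.radians(a))
    return np.array([[c,s,0],[s,-c,0],[0,0,-1.]])
E
python3 - <<'E'
from h import *
for c in ('scene','side'):
    f=snap(c,c+'0.png'); print(c,f['vertical_fov'],f['cx'],f['cy'],-np.array(f['R']).T@f['t'])
s=r.get_state();print(s['clock'],s['eef_rot'],s['wrist_force'])
E
```

```text
scene 55.44688687481257 317.83289367384907 199.29245013935665 [0.9898331  0.44815521 0.76583944]
side 47.9371836691589 318.0964194198694 205.8370180564323 [0.38383933 0.65995299 0.74721667]
0.1 [[ 2.47188844e-01 -9.68967315e-01 -1.30822546e-04]
 [-9.68966811e-01 -2.47188849e-01  9.95851370e-04]
 [-9.97285304e-04 -1.19400644e-04 -9.99999496e-01]] [0.1666054  0.13872483 0.48701673]
```

View pics/scene0.png

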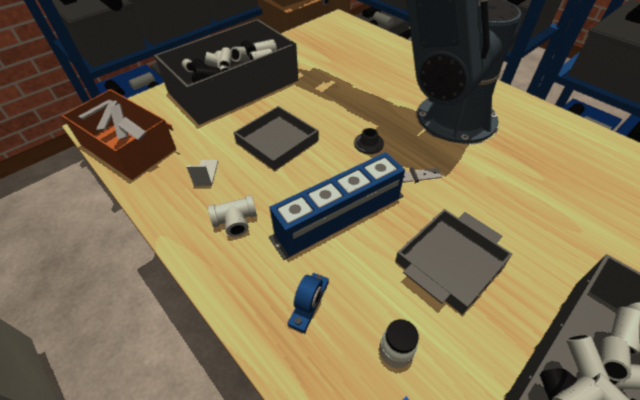

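View pics/side0.png

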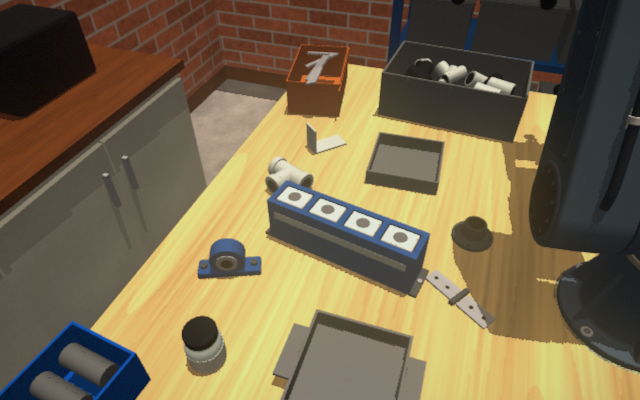

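Scene shows all four wells filled (caps at about (293,209), (324,194), (353,180), (381,167)). The stock tray without ears is at (277,135), on the robot's right, and the refill tray with ears is at (453,257), on its left. Next I measure the caps in both views, then the trays from crops.

Run:
```python
from h import *
P={}
for c,box in (('scene',(270,410,150,230)),('side',(265,430,175,260))):
    f=snap(c);g=f['pixels'].astype(int);m=((g.min(2)>130)&(g.max(2)-g.min(2)<60)).astype(np.uint8)
    M=np.zeros_like(m);M[box[2]:box[3],box[0]:box[1]]=m[box[2]:box[3],box[0]:box[1]]
    cs,_=cv2.findContours(M,cv2.RETR_EXTERNAL,cv2.CHAIN_APPROX_NONE)
    cs=[k for k in cs if cv2.contourArea(k)>150]
    for k in cs:
        w=np.array([ray(f,u,v,.11)[:2] for u,v in k[:,0,:]],np.float32)
        print(c,cv2.minAreaRect(w),cv2.contourArea(k))
    im=f['pixels'][:,:,::-1]
    crops=[(225,95,110,82),(385,200,140,115)] if c=='scene' else [(355,120,100,80),(265,300,170,100)]
    P[c]=[cv2.resize(im[y:y+h,x:x+w],(400,300),interpolation=cv2.INTER_CUBIC) for x,y,w,h in crops]
cv2.imwrite('pics/crops.png',np.vstack([np.hstack(P['scene']),np.hstack(P['side'])]))
```

```text
scene ((0.6772618889808655, 0.00873599573969841), (0.04620029777288437, 0.06253239512443542), 80.64410400390625) 417.5
scene ((0.5985835790634155, 0.022460319101810455), (0.04576997831463814, 0.06254726648330688), 80.12680053710938) 377.5
scene ((0.5202890038490295, 0.03643442317843437), (0.04508575052022934, 0.06175640970468521), 80.12681579589844) 339.0
scene ((0.4413366913795471, 0.05089091509580612), (0.04630785807967186, 0.06307762116193771), 80.09907531738281) 324.0
side ((0.4399685263633728, 0.05268077924847603), (0.04848828911781311, 0.0633283257484436), 80.14483642578125) 566.5
side ((0.5185340642929077, 0.03901049867272377), (0.04844546318054199, 0.063685841858387), 80.14482116699219) 514.0
side ((0.5970873832702637, 0.024982579052448273), (0.0487079992890358, 0.06395786255598068), 79.6812515258789) 472.0
side ((0.6758145689964294, 0.01107533648610115), (0.04882427304983139, 0.06362076848745346), 79.66909790039062) 425.0
side ((0.7130492925643921, -0.03513989597558975), (0.08484234660863876, 0.03448553755879402), 19.24317741394043) 193.0
```

View pics/crops.png

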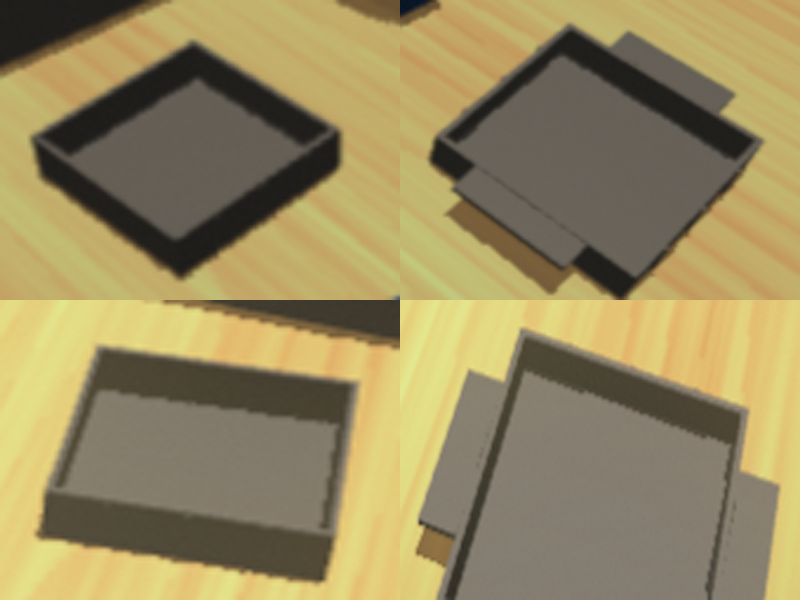

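Crops show both trays clearly: four rim corners for stock in both views, and for refill four in scene and two in side.

Run:
```python
from h import *
F={c:snap(c) for c in('scene','side')}
L={'stock scene':(225,95,110/400,82/300,[(32,135),(193,40),(341,128),(181,243)]),
'stock side':(355,120,100/400,80/300,[(98,47),(357,82),(333,235),(48,190)]),
'refill scene':(385,200,140/400,115/300,[(35,138),(170,25),(362,140),(235,280)]),
'refill side':(265,300,170/400,1/3,[(123,28),(347,110)]),
'ears scene':(385,200,140/400,115/300,[(231,30),(335,95),(165,265),(52,185)])}
for n,(x,y,a,b,p) in L.items():
    w=np.array([ray(F[n.split()[1]],x+u*a-.3,y+v*b-.3,.04) for u,v in p])[:,:2]
    d=np.roll(w,-1,0)-w
    print(n,w.mean(0).round(4),w.round(3).tolist(),np.hypot(*d.T).round(3),np.degrees(np.arctan2(d[:,1],d[:,0])).round(1))
# bystanders rough
f=F['scene']
for n,u,v,z in(('tee',233,214,.03),('brack',203,175,.02),('bear',308,300,.03),('jar',400,335,.09),('cup',369,140,.02)):print(n,ray(f,u,v,z).round(3))
w=r.grab_frame('wrist');R=np.array(w['R']);print(w['vertical_fov'],(-R.T@w['t']).round(3),R.round(3).tolist())
```

```text
stock scene [ 0.4911 -0.3074] [[0.586, -0.393], [0.409, -0.404], [0.395, -0.225], [0.575, -0.208]] [0.177 0.179 0.18  0.185] [-176.6   94.3    5.4  -86.7]
stock side [ 0.4918 -0.3066] [[0.586, -0.388], [0.41, -0.402], [0.398, -0.224], [0.574, -0.212]] [0.177 0.178 0.176 0.176] [-175.6   93.6    3.9  -86.1]
refill scene [0.4653 0.3014] [[0.557, 0.214], [0.377, 0.211], [0.373, 0.387], [0.554, 0.393]] [0.18  0.176 0.18  0.179] [-179.2   91.2    1.7  -88.9]
refill side [0.464  0.2125] [[0.552, 0.214], [0.376, 0.211]] [0.177 0.177] [-179.1    0.9]
ears scene [0.4633 0.3008] [[0.344, 0.25], [0.347, 0.349], [0.579, 0.352], [0.583, 0.252]] [0.098 0.233 0.1   0.239] [  88.7    0.9  -87.9 -179.4]
tee [ 0.761 -0.138  0.03 ]
brack [ 0.741 -0.318  0.02 ]
bear [0.775 0.161 0.03 ]
jar [0.716 0.346 0.09 ]
cup [ 0.302 -0.104  0.02 ]
60.32409973379006 [ 0.212 -0.514  0.374] [[0.247, -0.969, -0.0], [-0.923, -0.235, 0.304], [-0.294, -0.075, -0.953]]
```

```bash
cat >> h.py <<'E'
W=[(0.4407,.0518),(.5192,.0378),(.5978,.0238),(.6766,.0099)]
def wf(t=.4):
    a=[]
    for _ in range(5): r.hold(t/5); a.append(r.get_state()['wrist_force'])
    return np.mean(a,0)
E
python3 - <<'E'
from h import *
R=down(-100); r.clamp(30)
r.movep([*W[0],.2],R)
for w in W:
    r.move_linear([*w,.2],max_speed=.25,rot=R)
    r.move_linear([*w,.118],max_speed=.2)
    h=r.move_linear([*w,.1027],max_speed=.03,force_limit=35)
    s=r.get_state(); print(h,np.round(s['eef_pos'],4),np.round(s['wrist_force'],1))
    r.move_linear([*w,.2],max_speed=.3)
r.open_gripper()
r.movep([*W[0],.25],R); r.hold(.3)
print(r.get_state()['clock'],wf(),np.round(r.get_state()['joint_pos'],1))
a=snap('scene');b=snap('side')
cv2.imwrite('pics/pressed.png',cv2.resize(np.vstack([a['pixels'],b['pixels']]),(480,600))[:,:,::-1])
E
```

```text
False [0.4411 0.0518 0.103 ] [-0.4  0.2  5.9]
False [0.5195 0.0378 0.103 ] [0.7 0.4 4.5]
False [0.5982 0.0238 0.1033] [-0.6  0.4  5.5]
False [0.6771 0.0099 0.1037] [-1.6 -0.   7.8]
13.9333 [ 0.5366549  -0.51295859  0.02588263] [  0.7   7.6 108.1   0.   64.3 100.7]
```

View pics/pressed.png

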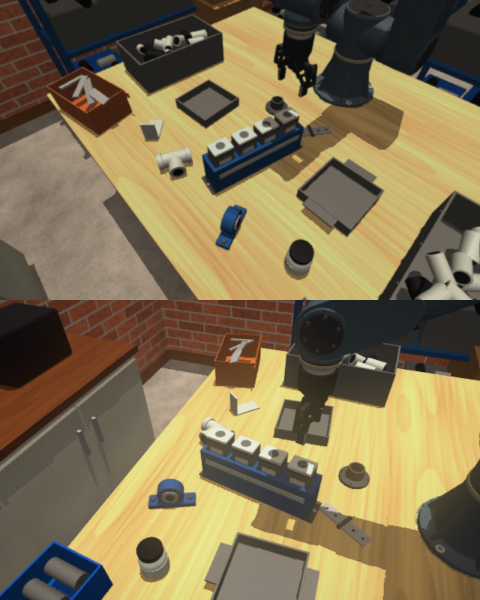

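All four cassettes stand up. The gripper does not look to be above well 1 (j1 is 0.7°), so I check the state.

Run:
```python
from h import *
s=r.get_state();print(s['clock'],np.round(s['eef_pos'],4),np.round(s['joint_pos'],2),np.round(s['qvel'],2),s['finger_gap'])
print(np.round(s['eef_rot'],3).tolist(), r.solve_ik([*W[0],.25],down(-100)))
```

```text
14.45 [0.4407 0.0518 0.25  ] [  0.69   7.62 108.12  -0.    64.26 100.69] [-0.05  0.01 -0.05 -0.01 -0.03 -0.  ] 0.9980510712334236
[[-0.174, -0.985, 0.0], [-0.985, 0.174, -0.0], [0.0, -0.0, -1.0]] [ 6.88587708e-01  7.61918834e+00  1.08121559e+02 -2.54444375e-14
  6.42592531e+01  1.00688588e+02]
```

```bash
cat >> h.py <<'E'
def pick(i):
    R=down(-100); w=W[i]
    r.movep([*w,.25],R); r.hold(.3); z0=wf()
    r.move_linear([*w,.118],max_speed=.15)
    f0=wf(.2); r.clamp(45); r.hold(.2); f1=wf(.2)
    s=r.get_state(); print('gap',s['finger_gap'],'side force on clamp',(f1-f0).round(2))
    r.move_linear([*w,.165],max_speed=.06); r.move_linear([*w,.25],max_speed=.12); r.hold(.3)
    d=wf()-z0; s=r.get_state(); m=-d[2]/9.81
    print('well',i+1,'mass',round(m,3),d.round(2),'gap',round(s['finger_gap'],3),'t',s['clock']); return m
E
python3 - <<'E'
from h import *
pick(0)
a=snap('scene');b=snap('wrist')
cv2.imwrite('pics/pick1.png',cv2.resize(np.vstack([a['pixels'],b['pixels']]),(480,600))[:,:,::-1])
E
```

```text
gap 0.5567166626831687 side force on clamp [-0.77 -1.52  3.81]
well 1 mass 0.499 [ 0.14 -0.19 -4.89] gap 0.56 t 20.0083
```

View pics/pick1.png

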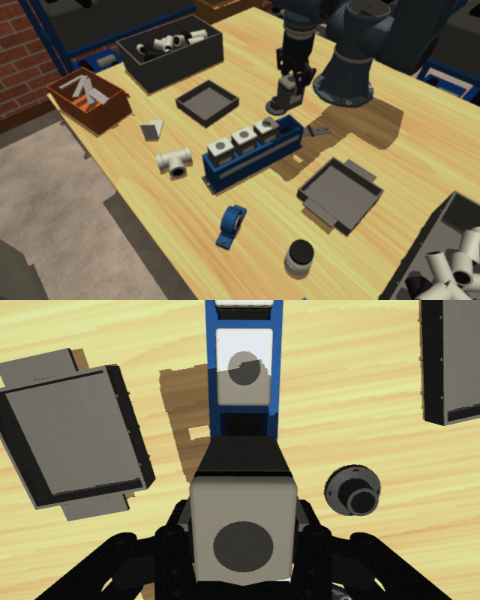

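Cassette 1 weighs about 0.50 kg and is held well, so it goes to stock. Both trays are unmoved in the picture.

```bash
cat >> h.py <<'E'
import json,os
T=json.load(open('trays.json')) if os.path.exists('trays.json') else {'stock':[.4915,-.307,4.2],'refill':[.4645,.3012,1.0]}
BOX={'stock':(215,90,120,90),'refill':(385,195,140,125)}
def check(save=False):
    """at the W1 hover: compare tray areas in the scene view with the reference"""
    r.movep([*W[0],.25],down(-100)); p=snap('scene')['pixels']
    if save: cv2.imwrite('ref.png',p[:,:,::-1])
    q=cv2.imread('ref.png')[:,:,::-1]; o={}
    for n,(x,y,w,h) in BOX.items():
        d=np.abs(p[y:y+h,x:x+w].astype(int)-q[y:y+h,x:x+w]).max(2); o[n]=int((d>40).sum())
    print('changed px',o); return o
def place(n,sx,sy):
    x,y,a=T[n]; c,s=np.cos(np.radians(a)),np.sin(np.radians(a))
    p=[x+c*sx-s*sy,y+s*sx+c*sy]; R=down(a-90)
    r.movep([*p,.25],R); r.move_linear([*p,.075],max_speed=.2)
    h=r.move_linear([*p,.0515],max_speed=.03,force_limit=3)
    e=r.get_state(); print('place',n,np.round(p,3),'contact',h,np.round(e['eef_pos'],4))
    r.hold(.2); r.open_gripper(); r.move_linear([*p,.25],max_speed=.25)
E
python3 - <<'E'
from h import *
check(True)
place('stock',-.036,-.050)
check(True); print(r.get_state()['clock'])
p=snap('scene')['pixels']; cv2.imwrite('pics/placed1.png',cv2.resize(p[80:330,200:540],(680,500))[:,:,::-1])
E
```

```text
changed px {'stock': 0, 'refill': 0}
place stock [ 0.459 -0.36 ] contact True [ 0.4591 -0.3595  0.0533]
changed px {'stock': 0, 'refill': 0}
26.825
```

View pics/placed1.png

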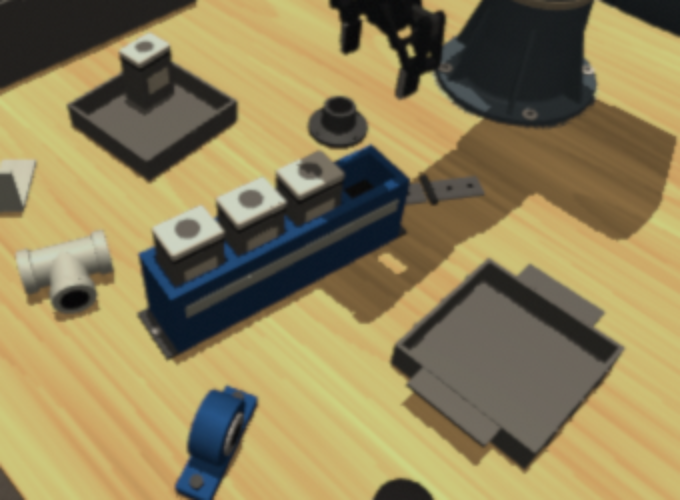

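Cassette 1 stands upright in the back corner of the stock tray, and neither tray has moved. Next is cassette 2, and the script stops if the check shows a change.

```bash
cat > go.py <<'E'
from h import *
import sys
i=int(sys.argv[1]); used=json.load(open('used.json')) if os.path.exists('used.json') else {'stock':1,'refill':0}
if len(sys.argv)<3:
    m=pick(i); n='stock' if m>.4 else 'refill'; o=check()
    if not .1<m<.75 or max(o.values())>60:
        snap('scene','stop%d.png'%i); print('STOP',n); sys.exit()
else: n=sys.argv[2]
k=used[n]; place(n,*[(-.036,-.05),(.036,-.05),(-.036,.05),(.036,.05)][k]); used[n]+=1
json.dump(used,open('used.json','w')); 
o=check(); check(True); print(r.get_state()['clock'],used)
snap('scene','after%d.png'%i)
E
python3 go.py 1
```

```text
gap 0.5541202863226111 side force on clamp [-0.42 -1.54  2.02]
well 2 mass 0.603 [-0.26 -0.22 -5.91] gap 0.558 t 32.6
changed px {'stock': 0, 'refill': 5082}
STOP stock
```

```bash
python3 -c "
import cv2;p=cv2.imread('pics/stop1.png');cv2.imwrite('pics/stop1c.png',cv2.resize(p[190:350,370:550],(720,600*0+640)[:2] if 0 else (675,600),interpolation=cv2.INTER_CUBIC))"
```

```text
(no output)
```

View pics/stop1c.png

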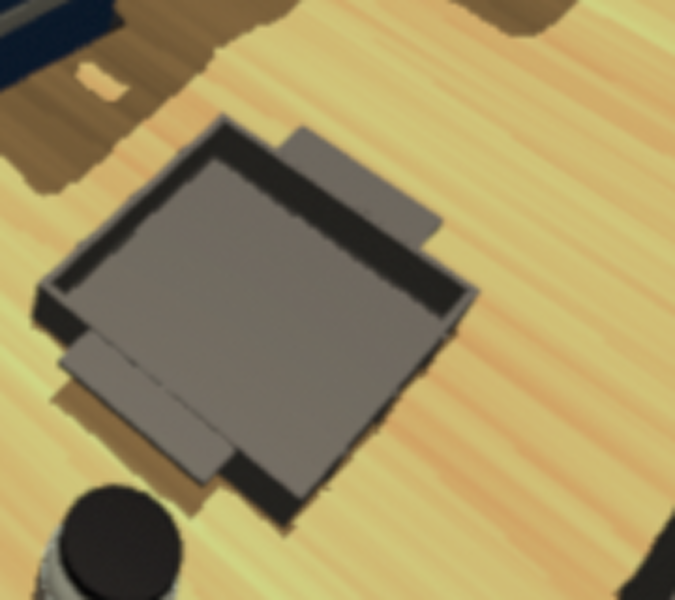

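The refill tray has been knocked towards +x. Its rim corners in the crop are now (40,285), (222,116), (478,291) and (301,500). I re-measure it and place cassette 2 in the stock tray.

```bash
python3 - <<'E'
from h import *
f=snap('scene')
w=np.array([ray(f,370+u/3.75-.4,190+v/3.75-.4,.04)[:2] for u,v in[(40,285),(222,116),(478,291),(301,500)]])
d=np.roll(w,-1,0)-w; a=np.degrees(np.arctan2(d[:,1],d[:,0]))
print(w.round(3).tolist(),w.mean(0),np.hypot(*d.T).round(3),a)
ang=np.mean([(x+45)%90-45 for x in a]); T['refill']=[*w.mean(0).round(4),round(ang,1)]; T['refill'][0]-=.0005
json.dump(T,open('trays.json','w')); print(T)
E
python3 go.py 1 stock
```

```text
[[0.609, 0.211], [0.432, 0.207], [0.428, 0.385], [0.606, 0.389]] [0.518922   0.29795376] [0.177 0.178 0.178 0.178] [-178.71180062   91.43370171    1.42736572  -89.00407825]
{'stock': [0.4915, -0.307, 4.2], 'refill': [np.float64(0.5184000000000001), np.float64(0.298), np.float64(1.3)]}
place stock [ 0.531 -0.354] contact True [ 0.5309 -0.3542  0.0534]
changed px {'stock': 501, 'refill': 5070}
changed px {'stock': 0, 'refill': 0}
39.8917 {'stock': 2, 'refill': 0}
```

```bash
python3 go.py 2
```

```text
gap 0.5606922005775019 side force on clamp [-1.45 -1.59  3.83]
well 3 mass 0.51 [ 0.28 -0.21 -5.  ] gap 0.557 t 45.9333
changed px {'stock': 174, 'refill': 3}
STOP stock
```

```bash
python3 -c "
import cv2,numpy as np
a=cv2.imread('ref.png');b=cv2.imread('pics/stop2.png');c=lambda p:cv2.resize(p[85:185,210:340],(400,308),interpolation=cv2.INTER_CUBIC)
cv2.imwrite('pics/cmp2.png',np.hstack([c(a),c(b)]))"
```

```text
(no output)
```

View pics/cmp2.png

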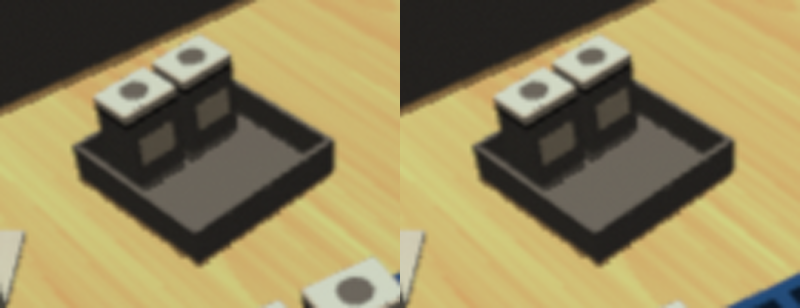

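Stock is unchanged, with both cassettes upright. The difference was only cassette 3 leaving the dock at the edge of the compared box.

```bash
sed -i "s/(215,90,120,90)/(215,90,104,80)/" h.py; python3 go.py 2 stock && python3 go.py 3
```

```text
place stock [ 0.452 -0.26 ] contact True [ 0.4518 -0.2598  0.0533]
changed px {'stock': 532, 'refill': 0}
changed px {'stock': 0, 'refill': 0}
52.7667 {'stock': 3, 'refill': 0}
gap 0.5586960701055452 side force on clamp [-1.53 -0.91  3.73]
well 4 mass 0.334 [-0.1   0.01 -3.27] gap 0.556 t 59.075
changed px {'stock': 0, 'refill': 2}
place refill [0.484 0.247] contact True [0.4833 0.247  0.0532]
changed px {'stock': 0, 'refill': 1118}
changed px {'stock': 0, 'refill': 0}
65.3833 {'stock': 3, 'refill': 1}
```

Run:
```python
from h import *
r.hold(1); a=snap('scene')['pixels'];b=snap('side')['pixels']
cv2.imwrite('pics/final.png',np.vstack([cv2.resize(a[80:330,200:540],(544,400)),cv2.resize(b[100:,220:],(280,200)).repeat(1,1) if 0 else cv2.copyMakeBorder(cv2.resize(b,(320,200)),0,0,0,224,cv2.BORDER_CONSTANT)])[:,:,::-1])
```

```text
(no output)
```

View pics/final.png

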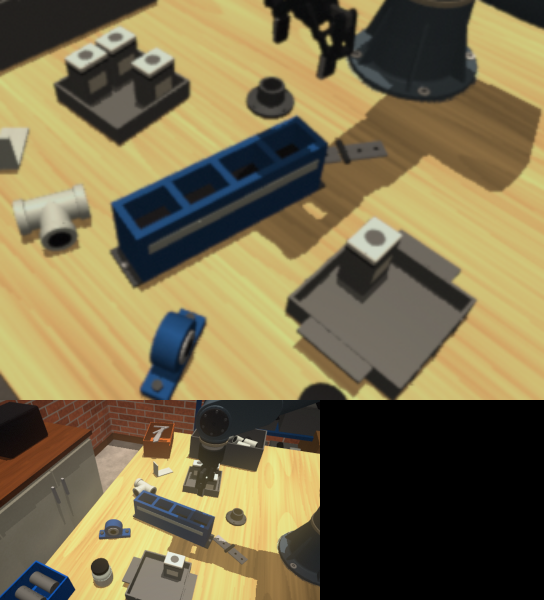

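The dock is empty. Three cassettes stand upright in the stock tray and one in the refill tray, the bystanders are in place and the gripper is clear.

```bash
python3 -c "
from h import *
print(r.sign_off())"
```

```text
the job is handed in; nothing more can be done
None
```

All four cassettes were pressed, sprang up, and were lifted out, weighed and placed upright. I handed the job in at about 66 s of the 208 s allowed.

| Cassette | Weight | Tray |
|---|---|---|
| 1 | about 0.50 kg | stock |
| 2 | about 0.60 kg | stock |
| 3 | about 0.51 kg | stock |
| 4 | about 0.33 kg | refill |

- **Refill tray knocked:** it moved about 54 mm during the run. The picture comparison caught this, and I measured its new position before placing cassette 4.
- **False alarm:** one check flagged a change at the stock tray. It was only cassette 3 leaving the dock at the edge of the compared area.
- **Last checks:** every set-down made contact at the expected floor height (tool tip at 53 mm). The final scene picture showed the dock empty, all cassettes upright and apart, both trays flat, the bystanders apparently where they were, and the gripper clear of everything. I did not measure the bystanders' positions. The arm hid part of the stock tray from the side camera, so that tray was confirmed from the scene view only.

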